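Take the pouring pitcher off the warmer

TASK

Push the splash lid on its swing arm well aside from over the pitcher and leave it there, then lift the pouring pitcher off the warmer, carry it clear of the row of candle jars without bumping them, and set it down gently, upright, with its whole base on the round cork mat. Keep the pitcher upright on the way, let go of it, and leave the bottles, jars and candles round about where they stand.

Things in the scene. Friction and masses are not known exactly. Their poses are not given: they have to be found in the camera images.
- pitcher_mid (a point): spun aluminium pouring pitcher, loose, about 0.4 kg, 167 mm tall, base disc 106 mm across, body 110 mm across; open top with a spout opposite the handle. This point is on the body's axis, half-way up (83.5 mm above its underside). Own z is up along the axis; own -y points from the axis to the handle
- pitcher_grip (a point): grip point on the red sleeve of the pitcher's black strap handle, 95.5 mm out from the body's axis, 112 mm above the underside. The sleeve is an upright bar 18 mm wide (own x), 26 mm deep (own y, radial), 62 mm tall (75 to 137 mm above the underside); the strap's bend rises to 157 mm. Best taken from above, fingers closing along own x; 60 mm free beside it
- plate_top (a point): white round warmer, 154 mm across, fixed; this point is the centre of its dark plate, 45 mm above the table, on which the pitcher stands. Four steel lugs 16 mm tall stand round the pitcher's base, so that it must be lifted at least 16 mm. Own x points level from here to the axis of the lid's upright post, 125 mm away at the back
- lid (a joint): angle of the splash lid's swing arm about its upright post (rad), -1.4 to 1.4: 0 is straight over the warmer, positive turns the knob to the right (-y), negative to the left (+y). Light friction holds it; 1 N at the knob moves it. The lid disc (114 mm across) hangs 15 mm above the pitcher's rim and is clear of it beyond 1.0; on the left it leaves the way to the cork mat free
- lid_knob (a point): black upright knob on the middle of the lid disc, 24 mm across, standing 44 mm above the disc; this point is on its axis 20 mm below its top, 260 mm above the table. 125 mm from the post's axis, whose collar ends 16 mm below the height of this point. It can be pushed along its arc with the side of closed fingers; its shaft runs from 242 to 280 mm above the table
- cork_mat: brown cork mat, round, 144 mm across, 8 mm thick, fixed; origin at the centre of its underside. It lies right of the warmer, beyond the candle jars; the pitcher fits on it whole with 19 mm to spare all round
- amber_bottle: amber bottle with black cap, 56 mm across, 164 mm tall, bystander; origin at the centre of its underside
- glass_candle: candle in a clear glass, 66 mm across, 105 mm tall, bystander; origin at the centre of its underside
- amber_jar: amber glass jar, 64 mm across, 85 mm tall, bystander; origin at the centre of its underside
- pitcher: the pitcher's own frame: origin on its underside, 16.5 mm from the body's axis towards the handle; z up, -y towards the handle
- row0 (a point): white candle jar of the row in the middle of the table, fixed, 100 mm across, 88 mm tall; centre of its top
- row1 (a point): grey-blue candle jar of the row in the middle of the table, fixed, 90 mm across, 115 mm tall; centre of its top
- row2 (a point): cream candle jar of the row in the middle of the table, fixed, 84 mm across, 90 mm tall; centre of its top
- row3 (a point): small lidded candle jar of the row in the middle of the table, fixed, 72 mm across, 83 mm tall; centre of its top
- row4 (a point): white candle jar of the row in the middle of the table, fixed, 100 mm across, 100 mm tall; centre of its top
- candle_row: the five candle jars of the row, fixed together to the table; its origin is a point on the table among them, see row0 to row4 for each
- bottle2: second amber bottle with black cap, 58 mm across, 167 mm tall, bystander at the back; origin at the centre of its underside
- jar2: small lidless candle jar, 68 mm across, 62 mm tall, bystander at the back; origin at the centre of its underside

How it is judged:
On the way, in this order (a step that is already met when the one before it is completed fails the run):
1. the lid is swung at least 1.0 rad aside while the pitcher still stands on the warmer ((value of joint lid above 1 rad or value of joint lid below -1 rad) and distance between pitcher_mid and plate_top below 0.095 m), for 0.2 s.
2. the pitcher is lifted at least 20 mm off the warmer's plate (height (world z) of pitcher_mid above 0.1485 m), for 0.2 s.
At the end, for the whole second after the job is handed in: the pitcher stands upright (within 0.06 rad) and still on the cork mat with its whole base on it (axis within 21 mm of the mat's centre), and the lid is still swung at least 0.9 rad aside, to either side (horizontal distance between pitcher_mid and cork_mat below 0.021 m and height (world z) of pitcher_mid between 0.0875 and 0.0955 m and angle between pitcher_mid's own z axis and vertical below 0.06 rad and linear speed of pitcher below 0.02 m/s and (value of joint lid above 0.9 rad or value of joint lid below -0.9 rad)); the robot touches nothing.
It fails at once if the pitcher is tipped more than 0.5 rad (angle between pitcher_mid's own z axis and vertical above 0.5 rad).
It fails at once if the pitcher is dropped or banged on the cork mat (over 40 N) (contact force between pitcher and cork_mat above 40 N).
It fails at once if a loose bottle, jar or candle is moved more than 30 mm (distance of any of amber_bottle, glass_candle, amber_jar, bottle2, jar2 from where it was at the start of the episode above 0.03 m).
It fails at once if the pitcher bumps the candle jars of the row (over 5 N) (contact force between pitcher and candle_row above 5 N).
It also fails if it takes over 53 s, if anything falls off the work surface, if the arm or the gripper's body presses on something with over 40 N, if the wrist force passes 120 N, or if a joint passes its speed limit or range.

ROBOT

A 7-joint arm with a two-finger parallel gripper is mounted at the origin on a cart in front of the work surface, level with it; the furniture and walls round the work are solid. World frame = base frame: x ahead of the robot, y to its left, z up, the work surface at z = 0. Lengths are in m, angles in rad, forces in N, time in s.
With the tool pointing down it reaches from about 0.4 to 0.875 m from the base axis. Payload 19.3 kg.
Tool frame: the origin (TCP) lies midway between the tips of the shut fingers; the grasp point (between the pads) lies 19 mm behind it (bot.pinch_z is the distance from the TCP to the grasp point, in m); z points along the fingers, y is the line along which they close (so a half turn about z gives the same grasp; the last joint's range is limited). The gripper opens to 85 mm and grips with 20 to 120 N. Pads are 22 mm wide; open, the fingers measure 114 mm over their backs; the gripper's body (76 mm by 85 mm) begins 54 mm behind the grasp point. The pads swing forward as they close: fully open they stand 13 mm farther back than shut.
Start: joints at [1.188, 0.521, -0.036, 1.599, 0.021, 1.021, -0.113], TCP at [0.192, -0.595, 0.231] pointing down, gripper open.
Joint ranges: [-2.91, 2.91], [-0.3, 2.13], [-1.5, 1.42], [0.17, 2.43], [-1.26, 4.41], [0.16, 1.93], [-2.52, 2.52]. Speed limits (rad/s): [1.89, 1.89, 2.39, 2.39, 3.01, 3.01, 3.01].

INTERFACE

Orientations are given as [roll, pitch, yaw] about the fixed x, y, z axes, in that order (R = Rz(yaw) Ry(pitch) Rx(roll)).
In Python, from workcell import observe, viewer, bot gives the robot as it stands. The module is installed in compiled form; this text tells all that it offers.
- The arm moves only by the tool play_rows, never from a script. Its argument "motion" is a list of rows, each a list of 7 numbers: the shift along the tool's x, y, z in cm, then the turn, a rotation vector about the tool's x, y, z in rad, then the opening, from -1 (shut) to 1 (fully open), so that 0 is half open. A call has exactly 5 rows; each row is the pose to reach, as a shift and turn from the pose commanded when the call began, along the tool's axes at that moment; what a row does not reach only later rows make up. A row lasts 1/10 s, in which the tool goes at most 50 mm and 8.59 degrees, less where a joint would pass 70% of its speed; a pose out of reach is approached as far as the arm can. A call with a gripper value outside its range is refused whole. The fingers move at their own pace and stop on an object; "squeeze" is the grip in N (left out, the last holds). Time passes only in rows, so rows that repeat a pose let the fingers close, or fill a call up. It gives the time, the measured TCP pose, the force, the opening and the grip force at its end, in the units of the state.
- observe(): the state, without advancing time (a new reading comes with each control period).
- viewer.grab_frame(name): name is "side" or "top"; returns (picture, depth): 420x560x3 uint8, red, green, blue; 420x560 float32, m along the optical axis (not along the pixel's ray), 0 where there is no reading.
- viewer.camera_info(name): a dict with "fx", "fy", "cx", "cy" (pixels), "k1" (the pictures are not rectified: a ray, as slopes to the right and down, at radius r is drawn at 1 + k1 r^2 times it, then the intrinsics apply), "R" (3x3) and "t" (3): a world point X has camera coordinates R X + t. Camera axes: x right, y down, z forward; pixel columns grow to the right and rows downward; lengths in m; the calibration is good to about 2 mm. A picture is of the moment at which its call begins. camera_info takes no time and is no camera call.
- bot.job_done(): hands the job in; it is judged then, once.
The state is a dict: "clock": time; "qpos": joint angles; "qd": joint speeds; "joint_efforts": joint torques, N m; "position": TCP position; "tool_rot": TCP orientation; "force": force on the tool from outside, world axes, zero at the start; "moment": the same for the moment, N m; "grip_width": finger opening in m; "finger_force": force on a finger pad.
Only numpy, scipy, OpenCV 4.12 (cv2) and the standard library are available. Lean on these libraries where they do the work, as an engineer would, in place of code of your own. Each camera call takes 0.05 s, during which the arm holds its last target. There are 200 camera calls.

## Working session

There is one attempt and no reset: what is moved stays moved. The work goes in short steps, Python scripts to look and compute and a tool call to move; the robot and the scene stay as the last step left them, time stands still between calls to the robot, and variables do not carry over. Pictures are saved under pics/ and viewed, at most 10 in all, crops included, and the job is handed in when it is done.

Besides the shell and the picture viewer there is one more tool, called after "Call:" in YAML: its name, and indented under it one key for each argument. play_rows: Moves the arm, as the interface text tells. Its arguments: {"type":"object","properties":{"motion":{"type":"array"},"squeeze":{"type":"number"}},"required":["motion"]}

```bash
mkdir -p pics
cat > h.py <<'E'
import numpy as np, cv2
from workcell import observe, viewer, bot
def pts(name,d):
    c=viewer.camera_info(name); h,w=d.shape
    K=np.array([[c['fx'],0,c['cx']],[0,c['fy'],c['cy']],[0,0,1]]);D=np.array([c['k1'],0,0,0])
    uv=np.stack(np.meshgrid(np.arange(w),np.arange(h)),-1).reshape(-1,1,2).astype(np.float64)
    n=cv2.undistortPoints(uv,K,D).reshape(h,w,2)
    X=np.dstack([n*d[...,None],d])
    return (X-np.array(c['t']))@np.array(c['R'])   # R^T (X-t)
def grab(name):
    p,d=viewer.grab_frame(name); return p,d,pts(name,d)
def save(p,f): cv2.imwrite(f,p[...,::-1])
E
python3 - <<'E'
from h import *
print(observe())
for n in('side','top'):
    p,d,X=grab(n); save(p,f'pics/{n}0.png'); np.savez(f'{n}0.npz',p=p,d=d,X=X); c=viewer.camera_info(n); print(n,-np.array(c['R']).T@c['t'], c['R'],(d==0).mean())
E
```

```text
{'clock': 0.0, 'qpos': array([ 1.18780224,  0.52202926, -0.03636413,  1.60000981,  0.02122531,
        1.02111065, -0.11277583]), 'qd': array([-2.31310626e-04, -1.61715847e-03, -7.89782389e-05,  8.64906400e-04,
        1.20003591e-03, -5.51622510e-04,  3.08357516e-04]), 'joint_efforts': array([-3.73615912e-04, -9.27118492e+01,  1.97969556e+00, -3.69931591e+01,
        1.78156426e-02,  8.20640184e-03,  3.43261991e-05]), 'position': array([ 0.19219495, -0.5943509 ,  0.23071519]), 'tool_rot': array([-3.14042479e+00,  8.75919286e-05,  3.12853446e-01]), 'force': array([-0.74299127, -0.40754173, -0.14003967]), 'moment': array([-0.04096789, -0.0074379 , -0.00722412]), 'finger_force': 0.0, 'grip_width': 0.08528396424364883}
side [0.03179412 1.09022326 0.80697768] [[-0.85228179 -0.52266002  0.02102978]
 [-0.26618956  0.39875502 -0.87757482]
 [ 0.45028754 -0.75353894 -0.47897828]] 0.0053996598639455785
top [0.39671475 0.11578689 1.47395078] [[ 0.01652417 -0.99984025  0.00681384]
 [-0.98322154 -0.01748693 -0.18157535]
 [ 0.1816655  -0.00369914 -0.98335343]] 0.004068877551020408
```

View pics/top0.png

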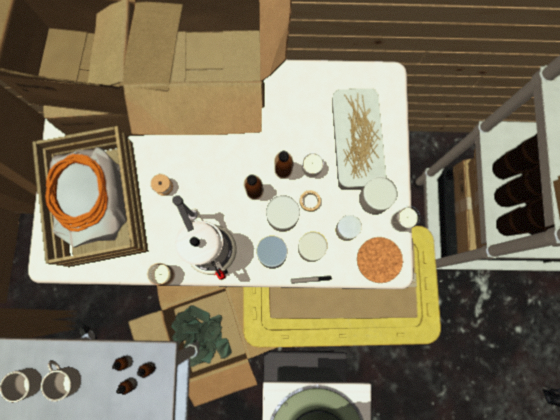

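View pics/side0.png

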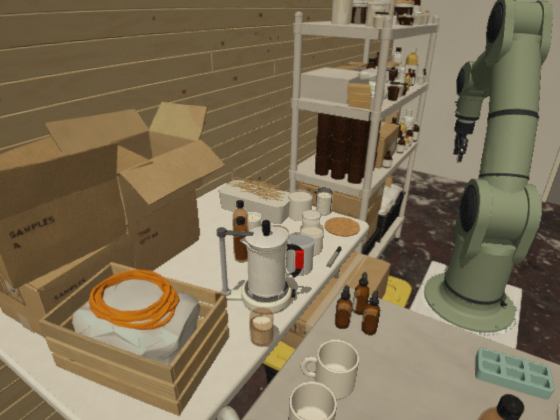

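The top view shows the pitcher under its lid at (205,245), with the red sleeve at (222,275) and the post top at (180,203). The mat is at (380,260), and the jar row runs from (272,250) to (380,195).

```bash
cat >> h.py <<'E'
def load(n):
    z=np.load(n+'0.npz'); return z['p'],z['d'],z['X']
def circ(P):
    c,r=cv2.minEnclosingCircle(P[:,:2].astype(np.float32)); A=np.c_[2*P[:,:2],np.ones(len(P))]
    return np.round(c,4),round(r,4)
E
python3 - <<'E'
from h import *
p,d,X=load('top'); hsv=cv2.cvtColor(p,cv2.COLOR_RGB2HSV)
print('table z',np.median(X[120:180,290:320,2]))
def win(u0,u1,v0,v1,m): 
    M=np.zeros(d.shape,bool); M[v0:v1,u0:u1]=True; return M&m&(d>0)
z=X[...,2]
def rep(n,M):
    P=X[M]; 
    if len(P)<4: print(n,'few',len(P));return
    print(n,len(P),'mean',P.mean(0).round(4),'circ',*circ(P),'zmed',np.median(P[:,2]).round(4),P[:,2].max().round(4))
mat=win(340,420,230,290,(hsv[...,1]>110)&(hsv[...,0]<20)&(abs(z-.008)<.02)); rep('mat',mat)
for n,u,v,h in [('row0w',282,212,.088),('row1',272,250,.115),('row2',313,246,.09),('row3',348,227,.083),('row4',380,194,.1)]:
    rep(n,win(u-22,u+22,v-22,v+22,abs(z-h)<.012))
for n,u,v,h in [('b1',254,184,.164),('b2',284,160,.167),('c',313,162,.05),('ring',311,201,.02),('fr',407,217,.085),('lft',161,184,.08),('lf2',162,272,.09)]:
    rep(n,win(u-14,u+14,v-16,v+16,z>.03))
rep('red',win(205,240,255,290,(hsv[...,1]>150)&((hsv[...,0]<8)|(hsv[...,0]>172))))
rep('lid disc',win(165,245,215,275,abs(z-.236)<.012))
rep('knob',win(165,225,190,275,(abs(z-.28)<.012)))
rep('high',win(160,250,180,290,z>.25))
rep('plate',win(170,250,210,290,(abs(z-.045)<.008)))
p,d,X=load('side'); hsv=cv2.cvtColor(p,cv2.COLOR_RGB2HSV); z=X[...,2]
rep('red s',win(280,320,230,280,(hsv[...,1]>150)&((hsv[...,0]<8)|(hsv[...,0]>172))))
rep('knob s',win(255,280,215,240,(z>.245)))
rep('post s',win(212,232,225,250,(z>.2)))
rep('mat s',win(315,370,210,240,(hsv[...,1]>110)&(hsv[...,0]<20)&(abs(z-.008)<.02)))
for n,t in [('side',0),('top',0)]:
    p,d,X=load(n); u0,u1,v0,v1=(190,340,200,320) if n=='side' else (140,290,170,290)
    save(cv2.resize(p[v0:v1,u0:u1],None,fx=5,fy=5,interpolation=cv2.INTER_CUBIC),f'pics/{n}crop.png')
E
```

```text
table z 0.0014767404699575918
mat 1590 mean [ 0.519  -0.1916  0.0075] circ [ 0.5198 -0.1918] 0.0707 zmed 0.0075 0.0189
row0w 822 mean [0.652  0.1105 0.0816] circ [0.6659 0.1261] 0.0711 zmed 0.0807 0.0956
row1 767 mean [0.5315 0.1403 0.1099] circ [0.5309 0.14  ] 0.0452 zmed 0.109 0.126
row2 152 mean [0.5535 0.0205 0.0895] circ [0.5677 0.0361] 0.0648 zmed 0.0914 0.1001
row3 479 mean [ 0.61   -0.0879  0.0803] circ [ 0.6088 -0.0826] 0.0915 zmed 0.0801 0.0947
row4 698 mean [ 0.7145 -0.1776  0.0926] circ [ 0.7079 -0.1729] 0.0862 zmed 0.0911 0.112
b1 373 mean [0.7195 0.198  0.1184] circ [0.7284 0.2002] 0.0283 zmed 0.1239 0.168
b2 417 mean [0.7893 0.1109 0.1187] circ [0.8004 0.1104] 0.0297 zmed 0.1243 0.1734
c 421 mean [0.8107 0.0206 0.0503] circ [0.8111 0.0217] 0.0353 zmed 0.0492 0.0675
ring 34 mean [0.6553 0.0648 0.0841] circ [0.6573 0.0659] 0.0196 zmed 0.0847 0.0927
fr 535 mean [ 0.6392 -0.2587  0.0808] circ [ 0.6512 -0.2503] 0.0483 zmed 0.081 0.11
lft 294 mean [0.7383 0.4882 0.0553] circ [0.7096 0.4515] 0.082 zmed 0.0498 0.2513
lf2 461 mean [0.4623 0.4711 0.0577] circ [0.4623 0.4704] 0.033 zmed 0.0522 0.0902
red 54 mean [0.458  0.2763 0.177 ] circ [0.4598 0.2768] 0.0124 zmed 0.1802 0.2
lid disc 1437 mean [0.5389 0.3363 0.2341] circ [0.5488 0.3425] 0.0703 zmed 0.2341 0.2463
knob 71 mean [0.5364 0.3345 0.2781] circ [0.537  0.3355] 0.0121 zmed 0.2783 0.2886
high 84 mean [0.5372 0.3344 0.2749] circ [0.5877 0.3635] 0.0696 zmed 0.2779 0.2886
plate 466 mean [0.531  0.301  0.0435] circ [0.5369 0.3678] 0.1162 zmed 0.0434 0.053
red s 162 mean [0.4542 0.2851 0.1545] circ [0.4543 0.2845] 0.0123 zmed 0.1554 0.1847
knob s 108 mean [0.532  0.3409 0.2664] circ [0.5342 0.337 ] 0.0113 zmed 0.2674 0.2822
post s 159 mean [0.6409 0.393  0.2318] circ [0.6378 0.3904] 0.0226 zmed 0.2371 0.2457
mat s 505 mean [ 0.5158 -0.1866  0.0081] circ [ 0.5171 -0.191 ] 0.0721 zmed 0.0082 0.0135
```

View pics/topcrop.png

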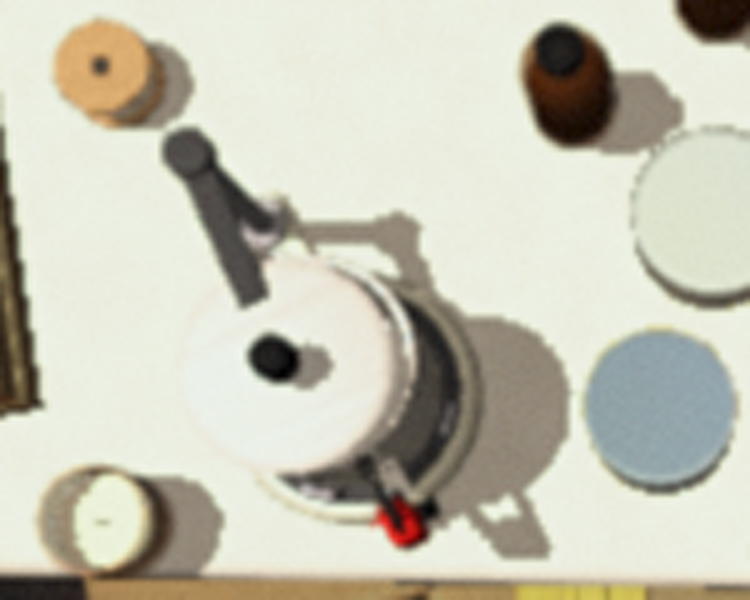

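The crop shows the knob at crop (272,357), the post top at (188,150) and the red sleeve below right at (402,525). The handle points towards the robot. Next I'll refine the pitcher axis.

```bash
cat >> h.py <<'E'
from scipy.optimize import least_squares
from scipy.spatial.transform import Rotation as Ro
def fitc(P,r,c0):
    return least_squares(lambda c:np.hypot(*(P[:,:2]-c).T)-r,c0,loss='soft_l1',f_scale=.002).x.round(4)
def rows(*tg):
    """tg: (x,y,z,yaw) world targets, tool down -> shift cm / turn in current tool axes"""
    s=observe(); R0=Ro.from_euler('xyz',s['tool_rot'])
    for t in tg:
        dp=R0.inv().apply(np.array(t[:3])-s['position'])*100
        rv=(R0.inv()*Ro.from_euler('xyz',[np.pi,0,t[3]])).as_rotvec()
        print(np.r_[dp,rv].round(3).tolist())
E
python3 - <<'E'
from h import *
p,d,X=load('side'); z=X[...,2]; hsv=cv2.cvtColor(p,cv2.COLOR_RGB2HSV)
M=(z>.08)&(z<.2)&(np.hypot(X[...,0]-.54,X[...,1]-.325)<.064)&(hsv[...,1]<60)
P=X[M]; print(len(P),'body',fitc(P,.055,[.54,.325]))
for r in(.05,.053): print(fitc(P,r,[.54,.325]))
M=(z>.02)&(z<.035)&(np.hypot(X[...,0]-.54,X[...,1]-.325)<.09); print(M.sum(),'warmer',fitc(X[M],.077,[.54,.325]))
p,d,X=load('top'); z=X[...,2]
M=(abs(z-.235)<.01)&(np.hypot(X[...,0]-.535,X[...,1]-.336)<.058); print('lid edge circ',circ(X[M]))
M=(z>.02)&(z<.042)&(np.hypot(X[...,0]-.54,X[...,1]-.325)<.09)&(np.hypot(X[...,0]-.54,X[...,1]-.325)>.06); print(M.sum(),'warmer',X[M].mean(0))
p,d,X=load('top');M=(z>.22)&(np.hypot(X[...,0]-.645,X[...,1]-.393)<.03);print('post',circ(X[M]),X[M].mean(0))
rows((.25,-.55,.33,.3),(.36,-.36,.33,.2),(.48,-.1,.33,.2),(.52,.12,.33,.3),(.55,.30,.32,.5))
E
```

```text
1429 body [0.5403 0.3254]
[0.5371 0.3298]
[0.5391 0.3271]
206 warmer [0.5398 0.3257]
lid edge circ (array([0.5371, 0.3361]), 0.0572)
278 warmer [0.52241141 0.29413285 0.03628333]
post (array([0.6401, 0.3882]), 0.0232) [0.6416743  0.38738482 0.24079305]
[6.865, -2.457, -9.918, -0.001, 0.0, 0.013]
[23.178, -17.15, -9.905, -0.001, 0.0, 0.113]
[42.596, -38.195, -9.886, -0.001, 0.0, 0.113]
[53.172, -57.897, -9.867, -0.001, 0.0, 0.013]
[61.566, -74.099, -8.852, -0.001, -0.0, -0.187]
```

Call:
play_rows:
  motion:
    - [2,-1,-4,0,0,0,-1]
    - [5,-3,-8,0,0,0,-1]
    - [9,-6,-10,0,0,0.02,-1]
    - [12,-9,-10,0,0,0.05,-1]
    - [15.5,-12,-10,0,0,0.08,-1]

```text
clock: 0.6
position: [0.3036, -0.431, 0.332]
tool_rot: [3.141, -0.001, 0.232]
force: [1.6, -0.3, 0.5]
grip_width: 0.0123
finger_force: 0.0
```

Call:
play_rows:
  motion:
    - [3.5,-3.5,0,0,0,0,-1]
    - [7,-7,0,0,0,0,-1]
    - [10.5,-10.5,0,0,0,0,-1]
    - [14,-14,0,0,0,0,-1]
    - [17.5,-17.5,0,0,0,0,-1]

```text
clock: 1.1
position: [0.4333, -0.2203, 0.3313]
tool_rot: [3.141, 0.0, 0.233]
force: [1.5, -1.2, 0.1]
grip_width: -0.0001
finger_force: 0.0
```

Run:
```python
from h import *
s=observe();print(s['clock'],s['position'],s['tool_rot'],s['grip_width'])
rows((.52,.08,.32,.35),(.562,.29,.30,.5),(.562,.29,.253,.5))
```

```text
1.1 [ 0.43333484 -0.22026531  0.33133326] [3.14147646e+00 3.27761274e-05 2.32654115e-01] -5.5372837399675526e-05
[15.356, -27.22, 1.13, 0.0, 0.0, -0.117]
[24.285, -46.686, 3.127, 0.0, 0.0, -0.267]
[24.285, -46.686, 7.827, 0.0, 0.0, -0.267]
```

Call:
play_rows:
  motion:
    - [3,-5,0,0,0,-0.03,-1]
    - [6,-10,0,0,0,-0.05,-1]
    - [9,-15,0,0,0,-0.08,-1]
    - [12,-20,0,0,0,-0.1,-1]
    - [14.5,-24,0,0,0,-0.12,-1]

```text
clock: 1.6
position: [0.5091, 0.0178, 0.3313]
tool_rot: [3.141, 0.0, 0.353]
force: [1.3, -0.6, -0.5]
grip_width: -0.0
finger_force: 0.0
```

Run:
```python
from h import *
s=observe();print(s['clock'],s['position'],s['tool_rot'],s['grip_width'])
rows((.552,.297,.30,.5),(.552,.297,.254,.5))
```

```text
1.6 [0.50909388 0.01784188 0.33132482] [3.14142518e+00 2.50464513e-05 3.53334738e-01] -2.9220467371393795e-05
[13.685, -24.707, 3.128, 0.0, 0.0, -0.147]
[13.685, -24.708, 7.728, 0.0, 0.0, -0.147]
```

Call:
play_rows:
  motion:
    - [2.5,-4.5,0,0,0,-0.03,-1]
    - [5,-9,0,0,0,-0.06,-1]
    - [8,-14,0,0,0,-0.09,-1]
    - [11,-19,1,0,0,-0.12,-1]
    - [13.2,-23.8,2,0,0,-0.15,-1]

```text
clock: 2.1
position: [0.5485, 0.2633, 0.3152]
tool_rot: [3.141, -0.0, 0.503]
force: [1.0, -0.0, 0.6]
grip_width: -0.0001
finger_force: 0.0
```

Call:
play_rows:
  motion:
    - [0.5,-0.9,1.5,0,0,0,-1]
    - [0.5,-0.9,3,0,0,0,-1]
    - [0.5,-0.9,4.5,0,0,0,-1]
    - [0.5,-0.9,5.7,0,0,0,-1]
    - [0.5,-0.9,5.7,0,0,0,-1]

```text
clock: 2.6
position: [0.5476, 0.2711, 0.2569]
tool_rot: [3.142, 0.003, 0.503]
force: [-0.2, 0.1, 1.0]
grip_width: -0.0001
finger_force: 0.0
```

Run:
```python
from h import *
s=observe();print(s['clock'],s['position'],s['tool_rot'],s['force'])
p,d,X=grab('side'); save(cv2.resize(p[150:330,180:420],None,fx=3,fy=3),'pics/s1.png')
C=np.array([.644,.392])
th=np.arctan2(.336-C[1],.536-C[0])
for a in(0,-.15,-.3,-.45,-.6,-.75,-.9,-1.05,-1.2):
    t=th+.27+a; q=C+.127*np.array([np.cos(t),np.sin(t)]); print(a,end=' '); rows((*q,.254,.5+a*.7))
```

```text
2.6 [0.54763026 0.27110045 0.25686664] [3.14156955e+00 2.56630410e-03 5.02570409e-01] [-0.16742901  0.12679852  0.97288756]
0 [1.904, -2.851, 0.399, -0.0, 0.001, 0.003]
-0.15 [1.581, -4.727, 0.4, -0.0, 0.001, 0.108]
-0.3 [1.541, -6.63, 0.4, 0.0, 0.001, 0.213]
-0.45 [1.787, -8.517, 0.4, 0.0, 0.001, 0.318]
-0.6 [2.311, -10.347, 0.4, 0.0, 0.001, 0.423]
-0.75 [3.103, -12.077, 0.399, 0.0, 0.001, 0.528]
-0.9 [4.145, -13.67, 0.398, 0.0, 0.001, 0.633]
-1.05 [5.413, -15.089, 0.396, 0.0, 0.001, 0.738]
-1.2 [6.879, -16.303, 0.395, 0.0, 0.001, 0.843]
```

View pics/s1.png

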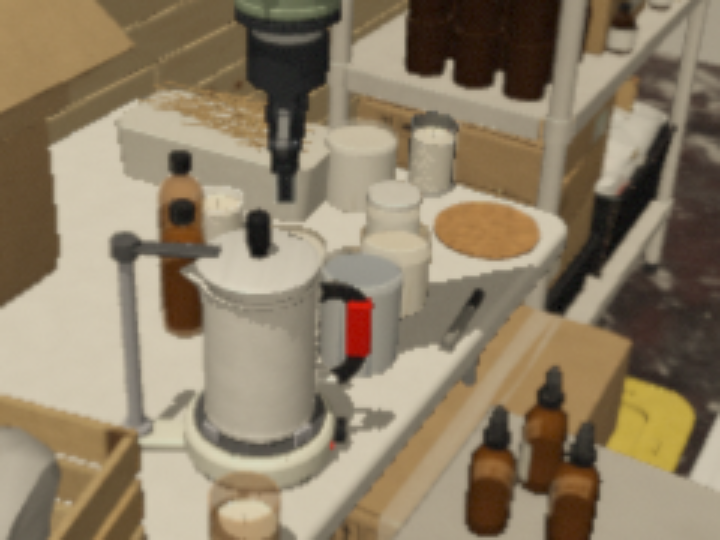

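The side view shows the shut fingers at (285,190), right of the knob at (258,232). The lid is still over the pitcher. I'll push it left along the arc.

Call:
play_rows:
  motion:
    - [1.9,-2.5,0.2,0,0,0,-1]
    - [1.7,-3.8,0.2,0,0,0.05,-1]
    - [1.6,-5,0.2,0,0,0.12,-1]
    - [1.55,-6.2,0.2,0,0,0.19,-1]
    - [1.65,-7.5,0.2,0,0,0.26,-1]

```text
clock: 3.15
position: [0.5267, 0.3456, 0.2575]
tool_rot: [-3.141, -0.001, 0.239]
force: [1.6, 0.2, 0.5]
grip_width: -0.0001
finger_force: 0.5
```

```bash
cat > arc.py <<'E'
from h import *
s=observe();print(s['clock'],s['position'],s['tool_rot'],s['force'])
C=np.array([.644,.392])
th=np.arctan2(.336-C[1],.536-C[0])
for a in(-.6,-.75,-.9,-1.05,-1.2,-1.25):
    t=th+.27+a; q=C+.127*np.array([np.cos(t),np.sin(t)]); print(a,end=' '); rows((*q,.254,.5+a*.7))
E
python3 arc.py
```

```text
3.15 [0.52674763 0.34556924 0.25752923] [-3.14148946e+00 -1.31153865e-03  2.39184932e-01] [1.62931569 0.21233641 0.5203233 ]
-0.6 [-0.157, -2.885, 0.353, -0.0, -0.001, 0.159]
-0.75 [0.157, -4.762, 0.354, -0.0, -0.001, 0.264]
-0.9 [0.749, -6.571, 0.355, -0.0, -0.001, 0.369]
-1.05 [1.604, -8.272, 0.356, -0.0, -0.001, 0.474]
-1.2 [2.703, -9.825, 0.357, -0.0, -0.001, 0.579]
-1.25 [3.12, -10.304, 0.358, -0.001, -0.001, 0.614]
```

Call:
play_rows:
  motion:
    - [-0.15,-1.5,0.2,0,0,0.08,-1]
    - [-0.1,-2.9,0.2,0,0,0.16,-1]
    - [0.05,-4.2,0.2,0,0,0.24,-1]
    - [0.35,-5.5,0.2,0,0,0.31,-1]
    - [0.75,-6.6,0.2,0,0,0.37,-1]

```text
clock: 3.65
position: [0.5184, 0.4115, 0.2555]
tool_rot: [-3.14, -0.0, -0.131]
force: [-0.3, -0.9, -1.4]
grip_width: 0.0004
finger_force: 0.6
```

```bash
python3 arc.py
```

```text
3.65 [0.51837394 0.41149362 0.25545137] [-3.14034469e+00 -2.66599179e-04 -1.30846614e-01] [-0.25509418 -0.91725112 -1.3804024 ]
-0.6 [0.501, 3.794, 0.141, -0.001, -0.0, -0.211]
-0.75 [0.115, 1.93, 0.143, -0.001, -0.0, -0.106]
-0.9 [0.012, 0.03, 0.145, -0.001, -0.0, -0.001]
-1.05 [0.194, -1.865, 0.148, -0.001, -0.0, 0.104]
-1.2 [0.657, -3.711, 0.15, -0.001, -0.0, 0.209]
-1.25 [0.873, -4.308, 0.151, -0.001, -0.0, 0.244]
```

Call:
play_rows:
  motion:
    - [0.05,-0.9,0.1,0,0,0.05,-1]
    - [0.2,-1.9,0.1,0,0,0.1,-1]
    - [0.4,-2.8,0.1,0,0,0.16,-1]
    - [0.65,-3.7,0.1,0,0,0.21,-1]
    - [0.65,-3.7,0.1,0,0,0.21,-1]

```text
clock: 4.15
position: [0.5286, 0.4489, 0.2539]
tool_rot: [-3.141, -0.001, -0.336]
force: [0.2, -0.1, -0.1]
grip_width: 0.0004
finger_force: 0.0
```

Run:
```python
from h import *
s=observe();print(s['clock'],s['position'],s['tool_rot'],s['force'])
p,d,X=grab('side'); save(cv2.resize(p[150:330,150:390],None,fx=3,fy=3),'pics/s2.png')
z=X[...,2]; hsv=cv2.cvtColor(p,cv2.COLOR_RGB2HSV)
M=(hsv[...,1]>150)&((hsv[...,0]<6)|(hsv[...,0]>174))&(abs(X[...,0]-.46)<.05)&(abs(X[...,1]-.28)<.05);P=X[M];print('red',P.mean(0),circ(P),P[:,2].min(),P[:,2].max())
M=(abs(z-.235)<.012)&(np.hypot(X[...,0]-.54,X[...,1]-.47)<.09)&(hsv[...,2]>120);print('lid',circ(X[M]))
ux=np.array([.486,.874])
rows((.50,.39,.30,.3),(.4535,.2775,.32,.511),(.4535,.2775,.146,.511))
```

```text
4.15 [0.5286298  0.44888975 0.25388398] [-3.14104719e+00 -7.83872431e-04 -3.36028428e-01] [ 0.22924399 -0.1156944  -0.05060971]
red [0.45371894 0.28508337 0.15480515] (array([0.4551, 0.295 ]), 0.0209) 0.027634975152553375 0.18326283923112585
lid (array([0.5497, 0.4673]), 0.0577)
[-0.789, 6.42, -4.629, 0.0, -0.001, -0.635]
[-1.485, 18.573, -6.629, 0.0, -0.001, -0.846]
[-1.497, 18.572, 10.771, 0.0, -0.001, -0.846]
```

View pics/s2.png

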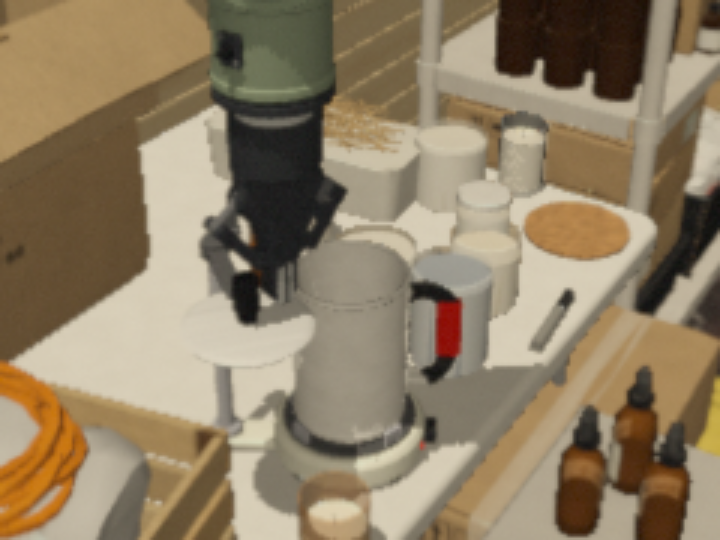

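The lid now hangs to the left at about (250,325), roughly -1.25 rad, and the pitcher stands clear of it. I'll back off and move over the red sleeve.

Call:
play_rows:
  motion:
    - [-0.3,2,0,0,0,0,-1]
    - [-0.5,3.5,-2,0,0,-0.1,-1]
    - [-0.8,5.5,-5,0,0,-0.25,-1]
    - [-1,9,-7,0,0,-0.4,0]
    - [-1.2,13,-7,0,0,-0.55,1]

```text
clock: 4.7
position: [0.475, 0.3277, 0.3264]
tool_rot: [-3.14, -0.005, 0.221]
force: [1.5, -0.7, 0.5]
grip_width: 0.028
finger_force: 0.0
```

Call:
play_rows:
  motion:
    - [0,1,0,0,0,-0.12,1]
    - [0,2,0,0,0,-0.2,1]
    - [0,3,0,0,0,-0.26,1]
    - [0,4,0,0,0,-0.3,1]
    - [0,4,0,0,0,-0.3,1]

```text
clock: 5.2
position: [0.4836, 0.2875, 0.3243]
tool_rot: [3.141, -0.001, 0.513]
force: [0.0, 0.7, 0.5]
grip_width: 0.0853
finger_force: 0.0
```

Run:
```python
from h import *
s=observe();print(s['clock'],s['position'],s['tool_rot'],s['grip_width'])
rows((.454,.2775,.25,.511),(.454,.2775,.145,.511))
```

```text
5.2 [0.48364831 0.28749042 0.32433355] [ 3.14104542e+00 -1.30272083e-03  5.12838051e-01] 0.08527290915933367
[-3.083, -0.588, 7.429, 0.001, -0.001, 0.002]
[-3.097, -0.594, 17.929, 0.001, -0.001, 0.002]
```

Call:
play_rows:
  motion:
    - [-1.5,-0.3,0,0,0,0,1]
    - [-3.1,-0.6,1,0,0,0,1]
    - [-3.1,-0.6,4,0,0,0,1]
    - [-3.1,-0.6,7,0,0,0,1]
    - [-3.1,-0.6,7,0,0,0,1]

```text
clock: 5.7
position: [0.4516, 0.2788, 0.2511]
tool_rot: [3.141, 0.004, 0.513]
force: [0.2, 0.8, 0.8]
grip_width: 0.0851
finger_force: 0.0
```

Run:
```python
from h import *
s=observe();print(s['clock'],s['position'],s['tool_rot'],s['grip_width'])
rows((.454,.2775,.145,.511))
for n,(u0,u1,v0,v1) in dict(side=(220,360,180,300),top=(170,290,200,300)).items():
    p,d,X=grab(n); q=cv2.resize(p[v0:v1,u0:u1],(400,int(400*(v1-v0)/(u1-u0))),interpolation=cv2.INTER_CUBIC); q=cv2.copyMakeBorder(q,0,350-q.shape[0],0,0,0); I=q if n=='side' else np.hstack([I,q])
save(I,'pics/s3.png')
```

```text
5.7 [0.45163072 0.27883582 0.25109099] [3.14085052 0.00426158 0.51314674] 0.08510491964752655
[0.186, 0.225, 10.609, 0.001, 0.004, 0.002]
```

View pics/s3.png

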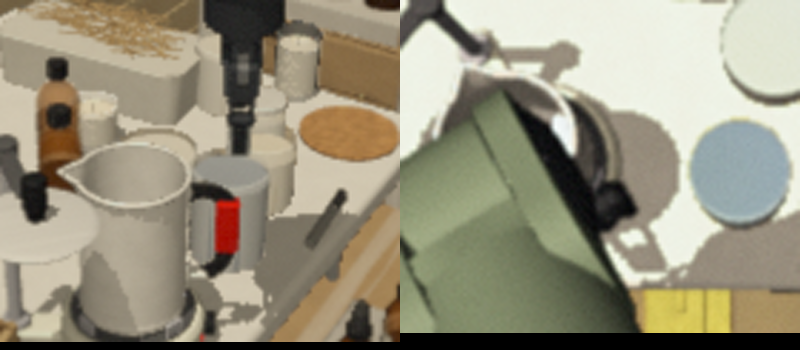

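The gripper is above the handle. From the side the finger at (240,140) lines up with the sleeve at (228,225). Descending.

Call:
play_rows:
  motion:
    - [0.2,0.2,1,0,0.004,0,1]
    - [0.2,0.2,2.5,0,0.004,0,1]
    - [0.2,0.2,4,0,0.004,0,1]
    - [0.2,0.2,5.5,0,0.004,0,1]
    - [0.2,0.2,7,0,0.004,0,1]

```text
clock: 6.3
position: [0.4565, 0.279, 0.1836]
tool_rot: [-3.141, -0.006, 0.513]
force: [0.8, -0.7, -1.0]
grip_width: 0.0854
finger_force: 0.0
```

Call:
play_rows:
  motion:
    - [0,0,1,0,0,0,1]
    - [0,0,2,0,0,0,1]
    - [0,0,3,0,0,0,1]
    - [0,0,3,0,0,0,1]
    - [0,0,3,0,0,0,1]

```text
clock: 6.8
position: [0.4561, 0.2787, 0.1536]
tool_rot: [3.142, -0.004, 0.513]
force: [0.6, -0.4, -0.5]
grip_width: 0.0853
finger_force: 0.0
```

Run:
```python
from h import *
s=observe();print(s['clock'],s['position'],s['tool_rot'],s['grip_width'],s['force'])
rows((.454,.2775,.145,.511))
```

```text
6.8 [0.45614722 0.2787131  0.15361445] [ 3.14157205 -0.00407155  0.51266031] 0.08530611527951912 [ 0.63071501 -0.36736905 -0.53531787]
[-0.25, 0.0, 0.86, 0.0, -0.004, 0.002]
```

Call:
play_rows:
  motion:
    - [-0.2,0,0.4,0,0,0,1]
    - [-0.2,0,0.8,0,0,0,1]
    - [-0.2,0,0.8,0,0,0,0]
    - [-0.2,0,0.8,0,0,0,-0.4]
    - [-0.2,0,0.8,0,0,0,-1]
  squeeze: 70

```text
clock: 7.3
position: [0.4544, 0.2778, 0.1456]
tool_rot: [-3.142, -0.004, 0.513]
force: [0.2, -0.5, -1.4]
grip_width: 0.0438
finger_force: 0.0
```

Call:
play_rows:
  motion:
    - [0,0,0,0,0,0,-1]
    - [0,0,0,0,0,0,-1]
    - [0,0,0,0,0,0,-1]
    - [0,0,0,0,0,0,-1]
    - [0,0,0,0,0,0,-1]

```text
clock: 7.8
position: [0.4543, 0.2779, 0.1456]
tool_rot: [-3.141, -0.004, 0.513]
force: [-1.2, 0.3, 5.7]
grip_width: 0.017
finger_force: 68.6
```

Gripped at 17 mm. Lifting slowly.

Call:
play_rows:
  motion:
    - [0,0,-0.5,0,0,0,-1]
    - [0,0,-1.2,0,0,0,-1]
    - [0,0,-2,0,0,0,-1]
    - [0,0,-3,0,0,0,-1]
    - [0,0,-4,0,0,0,-1]

```text
clock: 8.3
position: [0.4542, 0.2776, 0.1865]
tool_rot: [-3.142, -0.004, 0.513]
force: [-0.8, 0.2, -4.1]
grip_width: 0.0172
finger_force: 68.3
```

Call:
play_rows:
  motion:
    - [0,0,-1.5,0,0,0,-1]
    - [0,0,-3.5,0,0,0,-1]
    - [0,0,-5.5,0,0,0,-1]
    - [0,0,-7.5,0,0,0,-1]
    - [0,0,-8.5,0,0,0,-1]

```text
clock: 8.8
position: [0.4543, 0.2777, 0.2726]
tool_rot: [-3.141, -0.006, 0.513]
force: [0.7, -0.3, -4.3]
grip_width: 0.0174
finger_force: 68.4
```

Run:
```python
from h import *
s=observe();print(s['clock'],s['position'],s['tool_rot'],s['grip_width'],s['finger_force'],s['force'],s['moment'])
p,d,X=grab('side'); save(cv2.resize(p[130:310,170:410],None,fx=3,fy=3),'pics/s4.png')
```

```text
8.8 [0.45425271 0.27765364 0.27261315] [-3.14116097 -0.00619551  0.51261519] 0.017449334325120646 68.35562467575073 [ 0.74150578 -0.27183159 -4.30597612] [-0.21856021  0.25932223  0.02297562]
```

View pics/s4.png

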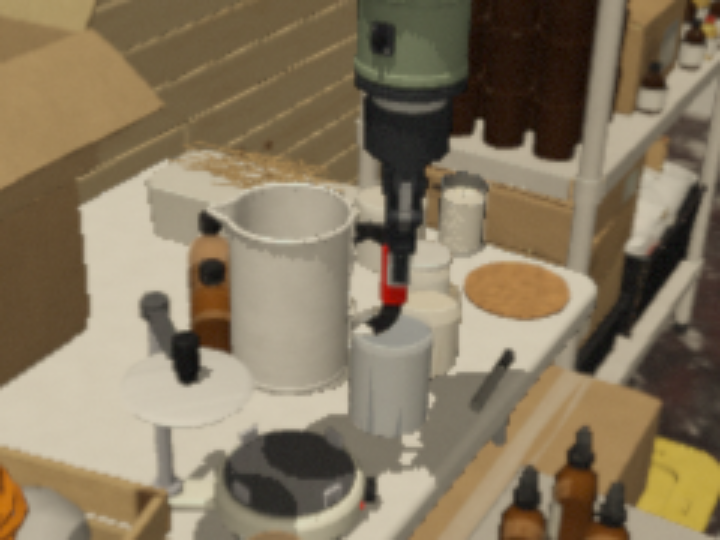

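The pitcher hangs upright at (290,290), clear above the plate, with the lid staying left. Carrying it across.

```bash
cat > carry.py <<'E'
from h import *
import sys
s=observe();print(s['clock'],s['position'],s['tool_rot'],s['grip_width'],s['force'])
g=np.array([.426,-.157,.272,-.35]); n=int(sys.argv[1]); c=np.r_[s['position'],s['tool_rot'][2]]
rows(*[c+(g-c)*min(1,i/n) for i in range(1,6)])
E
python3 carry.py 15
```

```text
8.85 [0.45453574 0.27786816 0.27326575] [-3.14092415 -0.00723453  0.51262849] 0.01728422806906623 [ 0.7262602  -0.24268874 -2.56070719]
[-1.588, 2.433, -0.005, -0.001, -0.007, 0.058]
[-3.175, 4.866, -0.009, -0.001, -0.007, 0.115]
[-4.763, 7.299, -0.014, -0.001, -0.007, 0.173]
[-6.351, 9.733, -0.019, -0.001, -0.007, 0.23]
[-7.939, 12.166, -0.023, -0.002, -0.007, 0.288]
```

Call:
play_rows:
  motion:
    - [-0.8,1.2,0,0,0,0.03,-1]
    - [-2.4,3.6,0,0,0,0.09,-1]
    - [-4,6,0,0,0,0.15,-1]
    - [-5.6,8.5,0,0,0,0.2,-1]
    - [-7.2,11,0,0,0,0.26,-1]

```text
clock: 9.35
position: [0.4443, 0.1445, 0.2694]
tool_rot: [-3.141, -0.003, 0.25]
force: [0.6, -0.0, -4.0]
grip_width: 0.0171
finger_force: 68.6
```

```bash
python3 carry.py 10
```

```text
9.35 [0.44432574 0.14445584 0.26944435] [-3.14081952e+00 -2.68844363e-03  2.49616090e-01] 0.017121519549609165 [ 0.60239182 -0.03723372 -4.02242088]
[-0.922, 2.876, -0.03, -0.001, -0.003, 0.06]
[-1.844, 5.752, -0.061, -0.001, -0.003, 0.12]
[-2.767, 8.628, -0.091, -0.001, -0.003, 0.18]
[-3.689, 11.503, -0.121, -0.001, -0.003, 0.24]
[-4.611, 14.379, -0.151, -0.001, -0.003, 0.3]
```

Call:
play_rows:
  motion:
    - [-0.9,2.8,-0.1,0,0,0.06,-1]
    - [-1.8,5.6,-0.2,0,0,0.12,-1]
    - [-2.7,8.4,-0.2,0,0,0.18,-1]
    - [-3.6,11,-0.2,0,0,0.24,-1]
    - [-4.4,13.5,-0.2,0,0,0.3,-1]

```text
clock: 9.85
position: [0.4353, 0.0028, 0.2713]
tool_rot: [-3.14, -0.002, -0.051]
force: [-0.8, 0.1, -5.1]
grip_width: 0.0171
finger_force: 68.6
```

```bash
python3 carry.py 5
```

```text
9.85 [0.43527766 0.00281317 0.27127364] [-3.13967437e+00 -2.41878224e-03 -5.12166542e-02] 0.017111121611170076 [-0.80721986  0.09242135 -5.06654946]
[-0.022, 3.202, -0.021, -0.002, -0.002, 0.06]
[-0.043, 6.403, -0.041, -0.002, -0.002, 0.12]
[-0.065, 9.605, -0.062, -0.002, -0.002, 0.179]
[-0.087, 12.806, -0.083, -0.002, -0.002, 0.239]
[-0.108, 16.008, -0.104, -0.002, -0.002, 0.299]
```

Call:
play_rows:
  motion:
    - [0,3.2,0,0,0,0.06,-1]
    - [0,6.4,0,0,0,0.12,-1]
    - [0,9.6,0,0,0,0.18,-1]
    - [-0.1,12.8,0,0,0,0.24,-1]
    - [-0.1,15,0,0,0,0.28,-1]

```text
clock: 10.35
position: [0.4268, -0.1475, 0.271]
tool_rot: [-3.139, -0.002, -0.332]
force: [-0.2, 1.1, -4.7]
grip_width: 0.0175
finger_force: 68.7
```

Call:
play_rows:
  motion:
    - [0,0.6,0,0,0,0.02,-1]
    - [0,0.9,0,0,0,0.02,-1]
    - [0,0.9,0,0,0,0.02,-1]
    - [0,0.9,0,0,0,0.02,-1]
    - [0,0.9,0,0,0,0.02,-1]

```text
clock: 10.85
position: [0.4254, -0.153, 0.2714]
tool_rot: [-3.138, -0.002, -0.346]
force: [0.3, -0.1, -4.7]
grip_width: 0.0176
finger_force: 68.8
```

```bash
cat > axis.py <<'E'
from h import *
s=observe();pos=s['position'];y=s['tool_rot'][2];print(s['clock'],pos,s['tool_rot'],s['grip_width'],s['force'])
e=pos[:2]+.098*np.array([np.cos(y),np.sin(y)]); zu=pos[2]-.1005; print('pred axis',e,'underside',zu)
for n in('side','top'):
    p,d,X=grab(n); hsv=cv2.cvtColor(p,cv2.COLOR_RGB2HSV); z=X[...,2]
    save(p,f'pics/{n}_{s["clock"]:.1f}.png')
    rr=np.hypot(X[...,0]-e[0],X[...,1]-e[1])
    if n=='side':
        for a,b in((.015,.06),(.03,.14),(.09,.14)):
            M=(z>zu+a)&(z<zu+b)&(rr<.068)&(rr>.035)&(hsv[...,1]<60); P=X[M]; print(M.sum(),(a,b),fitc(P,.055,e))
        M=(z>zu-.004)&(z<zu+.17)&(rr<.068)&(rr>.035)&(hsv[...,1]<60);print('z range',np.percentile(X[M][:,2],[0.5,99.5]))
    M=(hsv[...,1]>110)&(hsv[...,0]<20)&(abs(z-.008)<.01)&(np.hypot(X[...,0]-.518,X[...,1]+.191)<.09)
    if M.sum()>20: print(n,'mat',M.sum(),circ(X[M]))
E
python3 axis.py
```

```text
10.85 [ 0.42535502 -0.15300152  0.27144808] [-3.13832747e+00 -2.44044585e-03 -3.45788966e-01] 0.017614037736618255 [ 0.27334944 -0.07749644 -4.71876732]
pred axis [ 0.51755424 -0.18621754] underside 0.17094807727898745
322 (0.015, 0.06) [ 0.5176 -0.1872]
844 (0.03, 0.14) [ 0.5178 -0.188 ]
405 (0.09, 0.14) [ 0.5177 -0.1882]
z range [0.17633031 0.3389696 ]
side mat 513 (array([ 0.5174, -0.1913]), 0.0735)
top mat 500 (array([ 0.5243, -0.1692]), 0.0643)
```

Predicted and fitted axes agree, with the mat 4 mm further to -y. Lowering.

Call:
play_rows:
  motion:
    - [0,0.1,1.5,0,0,0,-1]
    - [0.1,0.2,4,0,0,0,-1]
    - [0.1,0.35,6.5,0,0,0,-1]
    - [0.1,0.35,8.5,0,0,0,-1]
    - [0.1,0.35,10,0,0,0,-1]

```text
clock: 11.45
position: [0.4251, -0.1568, 0.1703]
tool_rot: [-3.139, -0.002, -0.347]
force: [-0.1, 0.6, -4.3]
grip_width: 0.017
finger_force: 68.8
```

Call:
play_rows:
  motion:
    - [0,0,1.5,0,0,0,-1]
    - [0,0,3,0,0,0,-1]
    - [0,0,4.2,0,0,0,-1]
    - [0,0,4.8,0,0,0,-1]
    - [0,0,4.8,0,0,0,-1]

```text
clock: 11.95
position: [0.4253, -0.157, 0.1231]
tool_rot: [-3.139, -0.002, -0.347]
force: [-0.8, -0.7, -3.9]
grip_width: 0.0171
finger_force: 68.8
```

```bash
python3 axis.py
```

```text
11.95 [ 0.4253484  -0.15698386  0.12306452] [-3.13875984e+00 -1.68422224e-03 -3.47116820e-01] 0.017147221562628417 [-0.75723766 -0.70183451 -3.94696397]
pred axis [ 0.51750342 -0.19032228] underside 0.022564524695675964
275 (0.015, 0.06) [ 0.5171 -0.1917]
765 (0.03, 0.14) [ 0.5174 -0.1921]
393 (0.09, 0.14) [ 0.5174 -0.1921]
z range [0.02878883 0.18970614]
side mat 248 (array([ 0.5161, -0.1885]), 0.0719)
top mat 247 (array([ 0.5227, -0.1708]), 0.064)
```

Call:
play_rows:
  motion:
    - [0,0,0.5,0,0,0,-1]
    - [0,0,0.8,0,0,0,-1]
    - [0,0,1,0,0,0,-1]
    - [0,0,1.1,0,0,0,-1]
    - [0,0,1.2,0,0,0,-1]

```text
clock: 12.55
position: [0.4256, -0.1571, 0.1115]
tool_rot: [-3.139, -0.003, -0.347]
force: [-0.1, 0.2, -4.2]
grip_width: 0.0172
finger_force: 68.8
```

Call:
play_rows:
  motion:
    - [0,0,0.05,0,0,0,-1]
    - [0,0,0.1,0,0,0,-1]
    - [0,0,0.15,0,0,0,-1]
    - [0,0,0.15,0,0,0,-1]
    - [0,0,0.15,0,0,0,-1]

```text
clock: 13.05
position: [0.4256, -0.1571, 0.11]
tool_rot: [-3.139, -0.003, -0.347]
force: [0.7, 0.6, -4.3]
grip_width: 0.0175
finger_force: 68.8
```

Call:
play_rows:
  motion:
    - [0,0,0.05,0,0,0,-1]
    - [0,0,0.1,0,0,0,-1]
    - [0,0,0.1,0,0,0,-1]
    - [0,0,0.1,0,0,0,-1]
    - [0,0,0.1,0,0,0,-1]

```text
clock: 13.55
position: [0.4255, -0.157, 0.109]
tool_rot: [-3.138, -0.002, -0.347]
force: [-3.4, 2.9, 1.6]
grip_width: 0.017
finger_force: 69.7
```

Call:
play_rows:
  motion:
    - [0,0,0.03,0,0,0,-1]
    - [0,0,0.06,0,0,0,-1]
    - [0,0,0.06,0,0,0,-1]
    - [0,0,0.06,0,0,0,-1]
    - [0,0,0.06,0,0,0,-1]

```text
clock: 14.05
position: [0.4253, -0.1568, 0.1087]
tool_rot: [-3.138, -0.002, -0.347]
force: [-7.2, 5.9, 14.5]
grip_width: 0.017
finger_force: 71.8
```

Contact made. I'll ease off slightly, lower the squeeze and open.

Call:
play_rows:
  motion:
    - [0,0,-0.03,0,0,0,-1]
    - [0,0,-0.06,0,0,0,-1]
    - [0,0,-0.06,0,0,0,-1]
    - [0,0,-0.06,0,0,0,-1]
    - [0,0,-0.06,0,0,0,-1]
  squeeze: 25

```text
clock: 14.55
position: [0.4256, -0.157, 0.109]
tool_rot: [-3.139, -0.003, -0.347]
force: [-3.6, 2.4, 2.0]
grip_width: 0.0174
finger_force: 69.6
```

Call:
play_rows:
  motion:
    - [0,0,0,0,0,0,-0.4]
    - [0,0,0,0,0,0,0]
    - [0,0,0,0,0,0,0.3]
    - [0,0,0,0,0,0,0.6]
    - [0,0,0,0,0,0,0.6]

```text
clock: 15.05
position: [0.4257, -0.1571, 0.109]
tool_rot: [-3.139, -0.003, -0.347]
force: [0.1, 0.1, -0.6]
grip_width: 0.0684
finger_force: 0.0
```

```bash
python3 axis.py
```

```text
15.05 [ 0.4256878  -0.15707861  0.10903546] [-3.13857241e+00 -2.81336910e-03 -3.47239447e-01] 0.06838806950323853 [ 0.09471662  0.1081353  -0.56952634]
pred axis [ 0.51783874 -0.19042833] underside 0.008535464375860613
271 (0.015, 0.06) [ 0.5175 -0.1917]
712 (0.03, 0.14) [ 0.5176 -0.1917]
351 (0.09, 0.14) [ 0.5178 -0.1916]
z range [0.015633   0.17698402]
side mat 170 (array([ 0.5167, -0.1878]), 0.0703)
top mat 223 (array([ 0.5231, -0.1684]), 0.0648)
```

Call:
play_rows:
  motion:
    - [0,0,-0.8,0,0,0,0.6]
    - [0,0,-2.5,0,0,0,0.6]
    - [0,0,-5,0,0,0,0.6]
    - [0,0,-8,0,0,0,0.6]
    - [0,0,-11,0,0,0,0.6]

```text
clock: 15.65
position: [0.4248, -0.1574, 0.2206]
tool_rot: [-3.139, -0.002, -0.348]
force: [-0.4, -0.1, -0.1]
grip_width: 0.0682
finger_force: 0.0
```

Call:
play_rows:
  motion:
    - [0,0,-3,0,0,0,0.6]
    - [0,0,-6,0,0,0,0.6]
    - [-1,0,-8,0,0,0,0.6]
    - [-1,0,-8,0,0,0,0.6]
    - [-1,0,-8,0,0,0,0.6]

```text
clock: 16.15
position: [0.4155, -0.1539, 0.2993]
tool_rot: [-3.138, -0.003, -0.347]
force: [-0.3, -0.4, 0.3]
grip_width: 0.0683
finger_force: 0.0
```

```bash
python3 axis.py | tail -8
python3 - <<'E'
import glob,cv2
f=sorted(glob.glob('pics/side_1*.png'),key=lambda s:float(s[10:-4]))[-1]; cv2.imwrite('pics/fin.png',cv2.resize(cv2.imread(f)[130:310,170:410],None,fx=3,fy=3))
E
```

```text
16.15 [ 0.41549059 -0.1538764   0.29931528] [-3.13774735 -0.00347392 -0.34694212] 0.06826945684989626 [-0.34421227 -0.42195174  0.33151002]
pred axis [ 0.50765145 -0.18719872] underside 0.19881527745918662
0 (0.015, 0.06) [ 0.5077 -0.1872]
0 (0.03, 0.14) [ 0.5077 -0.1872]
0 (0.09, 0.14) [ 0.5077 -0.1872]Traceback (most recent call last):
  File "axis.py", line 11, in <module>
    M=(z>zu-.004)&(z<zu+.17)&(rr<.068)&(rr>.035)&(hsv[...,1]<60);print('z range',np.percentile(X[M][:,2],[0.5,99.5]))
                                                                                 ~~~~~~~~~~~~~^^^^^^^^^^^^^^^^^^^^^^
    return _quantile_unchecked(
        a, q, axis, out, overwrite_input, method, keepdims, weights)
    return _ureduce(a,
                    func=_quantile_ureduce_func,
    ...<5 lines>...
                    overwrite_input=overwrite_input,
                    method=method)
    r = func(a, **kwargs)
    result = _quantile(arr,
                       quantiles=q,
    ...<2 lines>...
                       out=out,
                       weights=wgt)
    slices_having_nans = np.isnan(arr[-1, ...])
                                  ~~~^^^^^^^^^
IndexError: index -1 is out of bounds for axis 0 with size 0
```

View pics/fin.png

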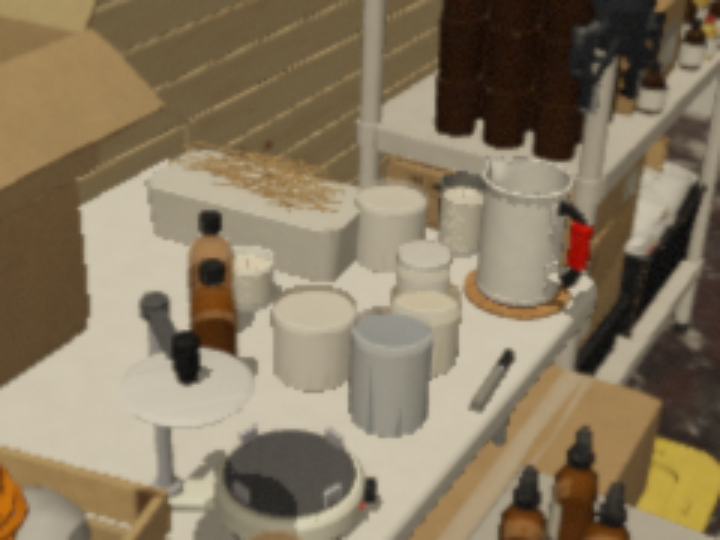

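The pitcher stands upright on the mat at (520,240) with the gripper clear, the lid is still left at (190,385), and the bystanders look unmoved.

```bash
python3 -c "
from workcell import bot
print(bot.job_done())"
```

```text
the job is handed in; nothing more can be done
None
```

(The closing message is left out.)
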